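Battery pack from the tote to the charger

TASK

Lift the orange-capped battery pack out of the wooden tote, stand it upright on the black rubber mat and let go so that you can take it the other way round, then stand it fully down in the bay of the yellow charger. Do not drop it or knock it over, and leave the two other packs, the drill and the glue bottle where they are.

Things in the scene. Friction and masses are not known exactly. Their poses are not given: they have to be found in the camera images.
- pack_orange_center (a point): Battery pack standing on end, a plain box 44 (its x) x 64 (its y) x 110 mm high, about 0.45 kg, black with a cap of orange colour. The point is its centre, 55 mm above its foot; z up. This is the one to charge; it may stand in any of the tote's three compartments. Hard plastic: grip it firmly (40 N or more). Either way round counts.
- pack_blue_center (a point): Battery pack standing on end, a plain box 44 (its x) x 64 (its y) x 110 mm high, about 0.45 kg, black with a cap of blue colour. The point is its centre, 55 mm above its foot; z up. Stays in the tote.
- pack_white_center (a point): Battery pack standing on end, a plain box 44 (its x) x 64 (its y) x 110 mm high, about 0.45 kg, black with a cap of white colour. The point is its centre, 55 mm above its foot; z up. Stays in the tote.
- tote: Fixed open plywood tote, 162 (its x) x 276 (y) x 105 mm high, walls and floor 6 mm; origin under its middle, on the bench. Two full-height dividers make three compartments, centred at y = -90, 0, +90 mm, each 150 (x) x 84 mm (y), one pack near the middle of each.
- tote_in (a point): Centre of the tote's inner floor, 6 mm above the bench, on which the packs stand (tops 116 mm above the bench). Each pack's x lies along the tote's x within 0.06 rad: 10 mm free to the dividers at its 44 mm wide sides, 45 mm or more free at its 64 mm wide faces, so fingers fit only along the tote's x, closing on the 44 mm thickness.
- mat: Fixed flat black rubber mat, 180 (its x) x 150 (its y) x 4 mm thick, on the bench between tote and charger; origin under its middle. The place for changing the grip.
- charger: Fixed charger: grey foot 130 (its x) x 100 (y) x 20 mm; two yellow upright cheeks, 90 mm long (x), 15 mm thick, from y = 30 to 45 mm and -30 to -45 mm, rising 95 mm above the foot. Between them the bay, a channel along x, 60 mm wide, open at both ends above two black lips 10 mm high, 88 mm apart. Origin under its middle, on the bench.
- bay (a point): Centre of the charger's bay floor, 20 mm above the bench; axes as the charger's. The pack goes in upright, its 44 mm thickness across the channel (8 mm free each side, no room for fingers) and its 64 mm width along it (12 mm free each end), so it is held by its 64 mm width, fingers along the charger's x.
- drill: Bystander: orange and black cordless drill lying on its side, about 160 x 170 x 58 mm, loose; origin on the bench under its motor barrel.
- glue: Bystander: white glue bottle standing, 60 mm in diameter, 170 mm high, red cap, loose; origin under its foot.

How it is judged (in metres and radians):
On the way:
1. the orange-capped pack stands upright and still on the rubber mat (its centre over the mat), let go by the fingers (x of pack_orange_center in the frame of mat between -0.085 and 0.085 m and y of pack_orange_center in the frame of mat between -0.07 and 0.07 m and z of pack_orange_center in the frame of mat between 0.052 and 0.066 m and angle between pack_orange_center's own z axis and vertical below 0.1 rad and contact force between the fingers and pack_orange below 0.1 N and linear speed of pack_orange below 0.03 m/s), for 0.2 s.
At the end, for the whole second after the job is handed in: The orange-capped pack stands upright and at rest on the floor of the charger's bay, between the cheeks and the lips (within 16 mm of the bay's centre along it, 12 mm across it, foot within 6 mm of the floor, tilt under 0.08 rad), released (x of pack_orange_center in the frame of bay between -0.016 and 0.016 m and y of pack_orange_center in the frame of bay between -0.012 and 0.012 m and z of pack_orange_center in the frame of bay between 0.049 and 0.061 m and angle between pack_orange_center's own z axis and vertical below 0.08 rad and angle between the x axis of pack_orange_center and the y axis of bay, either way round below 0.35 rad and linear speed of pack_orange below 0.02 m/s); the robot touches nothing.
It fails at once if the orange-capped pack is dropped (falls free faster than 0.6 m/s) (linear speed of pack_orange above 0.6 m/s and contact force between the fingers and pack_orange below 0.1 N).
It fails at once if the orange-capped pack is knocked over (tilt over 0.8 rad) (angle between pack_orange_center's own z axis and vertical above 0.8 rad).
It fails at once if another pack, the drill or the glue bottle is moved by more than 30 mm (distance of any of pack_blue_center, pack_white_center, drill, glue from where it was at the start of the episode above 0.03 m).
It also fails if it takes over 54 s, if anything falls off the work surface, if the arm or the gripper's body presses on something with over 40 N, if the wrist force passes 120 N, or if a joint passes its speed limit or range.

ROBOT

A 6-joint arm with a two-finger parallel gripper is mounted at the origin on the work surface. World frame = base frame: x ahead of the robot, y to its left, z up, the work surface at z = 0. Lengths are in m, angles in degrees, forces in N, time in s.
With the tool pointing down it reaches from about 0.35 to 0.875 m from the base axis. Payload 4.2 kg.
Tool frame: the origin (TCP) lies midway between the tips of the shut fingers; the grasp point (between the pads) lies 19 mm behind it; z points along the fingers, y is the line along which they close (so a half turn about z gives the same grasp; the last joint's range is limited). The gripper opens to 87 mm and grips with 3 to 60 N. Pads are 19 mm wide; open, the fingers measure 117 mm over their backs; the gripper's body (75 mm by 190 mm) begins 51 mm behind the grasp point.
Start: joints at [85.004, 22.042, 0.453, 0, -68.411, -14.817], TCP at [0.212, 0.588, 0.223] pointing down, gripper open.
Joint ranges: [-179.83, 179.83], [-69.29, 118.12], [-61.27, 80.66], [-181.25, 117.63], [-171.15, -9.14], [-177.46, 177.46]. Speed limits (degrees/s): [159.86, 159.86, 180, 180, 180, 180].

INTERFACE

Orientations are given as a 3x3 rotation matrix whose columns are the frame's x, y, z axes.
In Python, from station import r, cams gives the robot as it stands.
- The arm moves only by the tool play_rows, never from a script. Its argument "commands" is text: rows parted by semicolons, each of 6 numbers parted by spaces: the shift along the world's x, y, z normalised to -1 to 1, where 1 is 30 mm, then the turn, a rotation vector about the world's x, y, z normalised to -1 to 1, where 1 is 0.15 rad. A call has 1 to 20 rows; each row shifts and turns the commanded pose from where the row before left it; what a row does not reach is not made up. A row lasts 1/10 s, in which the tool goes at most 50 mm and 8.59 degrees, less where a joint would pass 70% of its speed; a pose out of reach is approached as far as the arm can. A call with a number of a shift or a turn outside -1 to 1 is refused whole. A call with a gripper value outside its range is refused whole. "grip" is the finger opening in mm, from 0 to 87, set as the call begins (left out, the last holds). The fingers move at their own pace and stop on an object; the grip force is fixed at half the most. Time passes only in rows, so rows that do not move let the fingers close. It gives the time, the measured TCP pose, the force, the opening and the grip force at its end, in the units of the state.
- r.sense(): the state, without advancing time (a new reading comes with each control period).
- cams.capture(name): name is "scene" or "top" or "wrist"; returns (picture, depth): 400x640x3 uint8, blue, green, red; 400x640 float32, m along the optical axis (not along the pixel's ray), 0 where there is no reading.
- cams.camera_info(name): a dict with "mtx" (3x3 intrinsics, pixels), "k1" (the pictures are not rectified: a ray, as slopes to the right and down, at radius r is drawn at 1 + k1 r^2 times it, then the intrinsics apply), "R" (3x3) and "t" (3): a world point X has camera coordinates R X + t. Camera axes: x right, y down, z forward; pixel columns grow to the right and rows downward; lengths in m; the calibration is good to about 2 mm. A picture is of the moment at which its call begins: read the wrist's pose just before it. camera_info takes no time and is no camera call; for the wrist camera it gives the pose at the moment of the call.
- r.finish_job(): hands the job in; it is judged then, once.
The state is a dict: "time_s": time; "joints": joint angles; "joint_velocities": joint speeds; "effort": joint torques, N m; "tcp_pos": TCP position; "ee_rot": TCP orientation; "wrist_force": force on the tool from outside, world axes, zero at the start; "moment": the same for the moment, N m; "gripper_width": opening from 0.0 (shut) to 1.0 (fully open); "gripper_force": force on a finger pad.
Only numpy, scipy, OpenCV 4.12 (cv2) and the standard library are available. Lean on these libraries where they do the work, as an engineer would, in place of code of your own. Each camera call takes 0.05 s, during which the arm holds its last target. There are 200 camera calls.

## Working session

There is one attempt and no reset: what is moved stays moved. The work goes in short steps, Python scripts to look and compute and a tool call to move; the robot and the scene stay as the last step left them, time stands still between calls to the robot, and variables do not carry over. Pictures are saved under pics/ and viewed, at most 10 in all, crops included, and the job is handed in when it is done.

Besides the shell and the picture viewer there is one more tool, called after "Call:" by a JSON object that holds its "name" and its "arguments", one argument or row to a line. play_rows: Moves the arm, as the interface text tells. Scaled input: -1 to 1 covers 30 mm each way for a shift and 0.15 rad each way for a turn. Its arguments: {"type":"object","properties":{"commands":{"type":"string"},"grip":{"type":"number"}},"required":["commands"]}

```bash
mkdir -p pics
cat > h.py <<'E'
import numpy as np, cv2
from station import r, cams
def snap(n,f):
    i=cams.camera_info(n); p,d=cams.capture(n); cv2.imwrite(f'pics/{f}.png',p); np.savez(f'pics/{f}.npz',p=p,d=d,m=i['mtx'],k=i['k1'],R=i['R'],t=i['t'])
def load(f): return np.load(f'pics/{f}.npz')
def ray(q,u,v):
    m=q['m']; k=float(q['k'])
    s=cv2.undistortPoints(np.array([[[u,v]]],float),m,np.array([k,0,0,0,0.])).ravel()
    return np.array([s[0],s[1],1.])
def atz(q,u,v,z):
    R,t=q['R'],np.ravel(q['t']); c=-R.T@t; d=R.T@ray(q,u,v); return c+d*(z-c[2])/d[2]
def atd(q,u,v):
    R,t=q['R'],np.ravel(q['t']); d=float(np.median(q['d'][int(v)-1:int(v)+2,int(u)-1:int(u)+2])); return R.T@(ray(q,u,v)*d-t)
E
python3 - <<'E'
from h import *
for n in('top','scene'): snap(n,n+'0')
s=r.sense();print(s['time_s'],s['tcp_pos'],s['ee_rot'])
E
```

```text
0.1 [0.21163066 0.58749951 0.2215493 ] [[ 9.40747655e-01 -3.39106904e-01 -5.97796672e-04]
 [-3.39107419e-01 -9.40745701e-01 -1.91940689e-03]
 [ 8.85094760e-05  2.00839481e-03 -9.99997979e-01]]
```

View pics/top0.png

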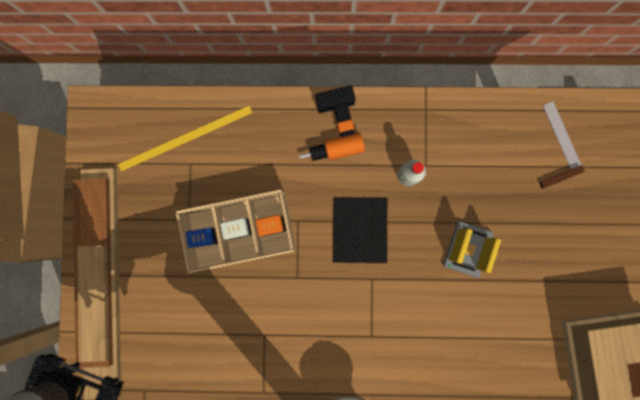

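View pics/scene0.png

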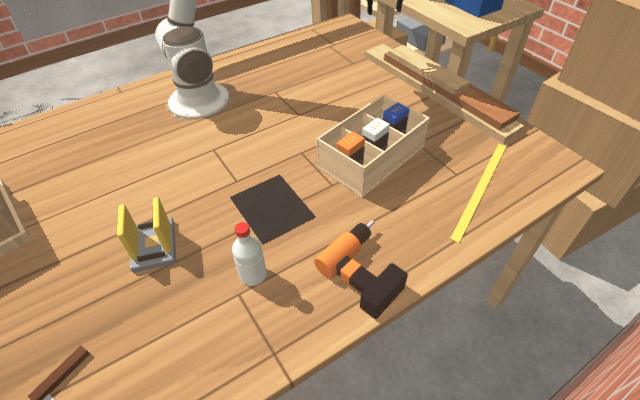

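The top view shows the tote at about (235,230) with orange in the right compartment at (270,225). The mat is at (360,230), the charger at (473,248), the glue bottle at (412,172) and the drill at (338,130). I'll enlarge crops to read the corners.

Run:
```python
from h import *
q=load('top0');p=q['p']
a=cv2.resize(p[185:277,172:302],None,fx=6,fy=6,interpolation=cv2.INTER_CUBIC)[:, :780]
b=cv2.resize(p[210:285,435:510],None,fx=7,fy=7,interpolation=cv2.INTER_CUBIC)
cv2.imwrite('pics/a.png',a);cv2.imwrite('pics/b.png',b)
for n,u,v in[('or',270,225),('wh',234,229),('bl',200,237),('mat',360,230),('ch',473,248),('glue',418,167),('drill',345,147)]: print(n,atd(q,u,v).round(3))
print('mat c',[atz(q,u,v,.004).round(3) for u,v in[(333,197),(387,198),(387,263),(333,262)]])
```

```text
or [0.56  0.202 0.115]
wh [0.549 0.293 0.115]
bl [0.527 0.379 0.115]
mat [ 0.55  -0.031  0.006]
ch [ 0.505 -0.333  0.022]
glue [ 0.703 -0.161  0.17 ]
drill [0.769 0.013 0.056]
mat c [array([0.64 , 0.044, 0.004]), array([ 0.638, -0.104,  0.004]), array([ 0.461, -0.105,  0.004]), array([0.462, 0.042, 0.004])]
```

View pics/a.png

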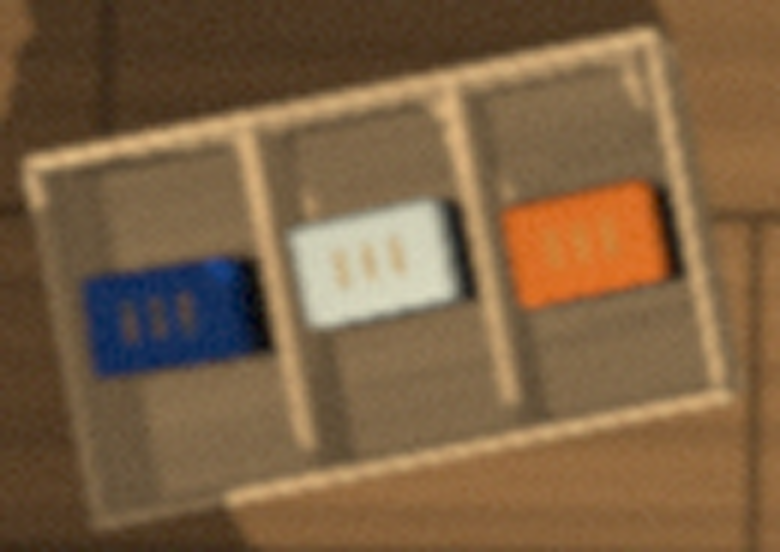

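View pics/b.png

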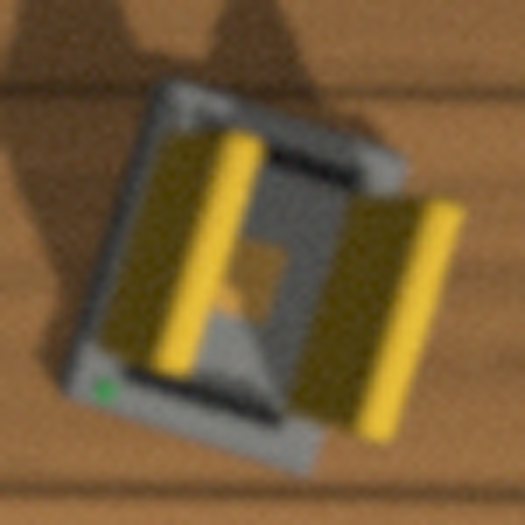

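Crop a gives orange cap corners at (502,210), (648,180), (670,275) and (525,308). Crop b gives the cheek tops as yellow strips, left from (243,135) to (173,373) and right from (445,204) to (374,438).

Run:
```python
from h import *
q=load('top0')
def P(l,x0,y0,f,z): return np.array([atz(q,(u+.5)/f-.5+x0,(v+.5)/f-.5+y0,z) for u,v in l])[:,:2]
o=P([(502,210),(648,180),(670,275),(525,308)],172,185,6,.116)
t=P([(22,160),(655,32),(735,400),(98,525)],172,185,6,.105)
c=P([(222,132),(265,140),(193,375),(153,370),(425,200),(465,208),(393,443),(355,433)],435,210,7,.115)
ang=lambda v:np.degrees(np.arctan2(v[1],v[0])).round(1)
for n,k in(('o',o),('t',t)):
    print(n,k.mean(0).round(4),[np.linalg.norm(k[i]-k[(i+1)%4]).round(3) for i in range(4)],'x axis',ang(k[1]-k[2]),ang(k[0]-k[3]),'y axis',ang(k[0]-k[1]),ang(k[3]-k[2]))
L,R=c[:4].mean(0),c[4:].mean(0)
print('ch',c.mean(0).round(4),L.round(4),R.round(4),np.linalg.norm(L-R),'yax',ang(L-R),'xax',[ang(c[i]-c[j]) for i,j in((0,3),(1,2),(4,7),(5,6))],np.linalg.norm(c[0]-c[3]))
f=P([(160,80),(408,155),(312,475),(68,390)],435,210,7,.02); print('foot',f.mean(0).round(4))
i=cams.camera_info('wrist');print(i['R'],i['t'],i['mtx'])
```

```text
o [0.5594 0.2039] [np.float64(0.063), np.float64(0.041), np.float64(0.063), np.float64(0.042)] x axis 13.9 14.2 y axis 102.2 103.4
t [0.5435 0.2942] [np.float64(0.276), np.float64(0.16), np.float64(0.276), np.float64(0.159)] x axis 13.1 13.2 y axis 102.0 101.8
ch [ 0.5014 -0.3214] [ 0.5128 -0.2857] [ 0.4899 -0.3571] 0.07499220958514763 yax 72.2 xax [np.float64(-16.2), np.float64(-17.1), np.float64(-16.9), np.float64(-17.2)] 0.08863450956165701
foot [ 0.5026 -0.3212]
[[-0.33931944 -0.94066803  0.00244263]
 [-0.90737081  0.327991    0.26286902]
 [-0.24807365  0.0869802  -0.96482844]] [ 0.62297238 -0.03179344  0.39131154] [[338.25016065   0.         312.79352201]
 [  0.         338.25016065 199.91019882]
 [  0.           0.           1.        ]]
```

Sizes match what was given (63×42, 276×160, cheek spacing 75). Orange is at (0.559, 0.203) at about 13.3°, and the charger is at (0.502, -0.321) at -17°. I'll move above the pack now.

Call:
{"name": "play_rows", "arguments": {
  "commands": "0.3 -0.35 0 0 0 -0.2;0.6 -0.65 0 0 0 -0.35;0.74 -0.82 0 0 0 -0.42;0.74 -0.82 0 0 0 -0.42;0.74 -0.82 0 0 0 -0.42;0.74 -0.82 0 0 0 -0.42;0.74 -0.82 0 0 0 -0.42;0.74 -0.82 0 0 0 -0.42;0.74 -0.82 0 0 0 -0.42;0.74 -0.82 0 0 0 -0.42;0.74 -0.82 0 0 0 -0.42;0.74 -0.82 0 0 0 -0.42;0.74 -0.82 0 0 0 -0.42;0.74 -0.82 0 0 0 -0.42;0.74 -0.82 0 0 0 -0.42;0.74 -0.82 0 0 0 -0.42;0.35 -0.35 0 0 0 -0.2;0 0 0 0 0 0;0 0 0 0 0 0",
  "grip": 87
}}

```text
time_s: 2.0
tcp_pos: [0.5597, 0.2028, 0.2223]
ee_rot: [[0.228, -0.974, -0.001], [-0.974, -0.228, -0.0], [-0.0, 0.001, -1.0]]
wrist_force: [-1.2, 1.0, 0.3]
gripper_width: 1.0
gripper_force: 0.0
```

Run:
```python
from h import *
snap('wrist','w1')
s=r.sense();print(s['time_s'],s['tcp_pos'],s['ee_rot'].round(4),s['joints'])
```

```text
2.05 [0.55949876 0.20331442 0.22245914] [[ 2.290e-01 -9.734e-01 -5.000e-04]
 [-9.734e-01 -2.290e-01  0.000e+00]
 [-1.000e-04  5.000e-04 -1.000e+00]] [ 3.55328928e+01  1.91708458e+01 -3.88737842e+00 -1.82002830e-02
 -6.69635310e+01 -2.22881378e+01]
```

View pics/w1.png

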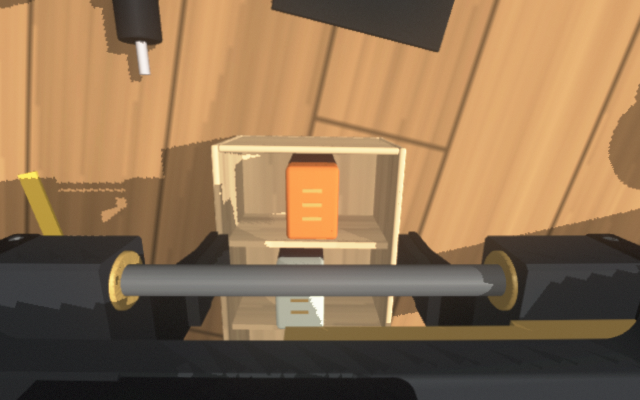

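The wrist view shows the orange cap top with corners at (288,163), (336,163), (339,238) and (289,239), upright between the fingers.

Run:
```python
from h import *
q=load('w1')
k=np.array([atz(q,u,v,.116) for u,v in[(288,163),(336,163),(339,237),(289,238)]])[:,:2]
print(k.mean(0),[np.linalg.norm(k[i]-k[(i+1)%4]).round(3) for i in range(4)],np.degrees(np.arctan2(*(k[0]-k[1])[::-1])),np.degrees(np.arctan2(*(k[3]-k[0])[::-1])))
print(atd(q,312,200))
```

```text
[0.559104   0.20427124] [np.float64(0.038), np.float64(0.063), np.float64(0.043), np.float64(0.064)] 13.148765421062686 102.81877379724584
[0.56023829 0.20313858 0.11670205]
```

Call:
{"name": "play_rows", "arguments": {
  "commands": "0 0 -0.3 0 0 0;0 0 -0.7 0 0 0;0 0 -0.7 0 0 0;0 0 -0.7 0 0 0;0 0 -0.7 0 0 0;0 0 -0.7 0 0 0;0 0 -0.7 0 0 0;0 0 -0.4 0 0 0;0 0 -0.1 0 0 0;0 0 0 0 0 0;0 0 0 0 0 0"
}}

```text
time_s: 3.15
tcp_pos: [0.5607, 0.2037, 0.0736]
ee_rot: [[0.229, -0.973, 0.002], [-0.973, -0.229, 0.001], [-0.001, -0.002, -1.0]]
wrist_force: [-0.0, -0.5, 0.3]
gripper_width: 0.998
gripper_force: 0.0
```

Call:
{"name": "play_rows", "arguments": {
  "commands": "0 0 0 0 0 0;0 0 0 0 0 0;0 0 0 0 0 0;0 0 0 0 0 0;0 0 0 0 0 0;0 0 0 0 0 0;0 0 0 0 0 0;0 0 0 0 0 0;0 0 0 0 0 0;0 0 0 0 0 0;0 0 0 0 0 0;0 0 0 0 0 0",
  "grip": 0
}}

```text
time_s: 4.35
tcp_pos: [0.5603, 0.2032, 0.0726]
ee_rot: [[0.229, -0.974, 0.0], [-0.974, -0.229, 0.0], [-0.0, -0.0, -1.0]]
wrist_force: [0.9, -1.0, -0.4]
gripper_width: 0.503
gripper_force: 29.9
```

Gripped at 43.8 mm, as expected. Next I lift, then carry to the mat with a +60° turn so the pack already has the charger's orientation.

Call:
{"name": "play_rows", "arguments": {
  "commands": "0 0 0.15 0 0 0;0 0 0.3 0 0 0;0 0 0.5 0 0 0;0 0 0.6 0 0 0;0 0 0.6 0 0 0;0 0 0.6 0 0 0;0 0 0.6 0 0 0;0 0 0.5 0 0 0;0 0 0.3 0 0 0;0 0 0.15 0 0 0;0 0 0 0 0 0"
}}

```text
time_s: 5.45
tcp_pos: [0.5599, 0.2031, 0.2016]
ee_rot: [[0.228, -0.974, -0.0], [-0.974, -0.228, 0.0], [-0.0, 0.0, -1.0]]
wrist_force: [0.2, -0.1, -5.5]
gripper_width: 0.5
gripper_force: 29.9
```

Call:
{"name": "play_rows", "arguments": {
  "commands": "0 -0.2 0 0 0 0.2;0 -0.4 0 0 0 0.4;-0.02 -0.55 0 0 0 0.5;-0.03 -0.55 0 0 0 0.5;-0.03 -0.55 0 0 0 0.5;-0.03 -0.55 0 0 0 0.5;-0.03 -0.55 0 0 0 0.5;-0.03 -0.55 0 0 0 0.5;-0.03 -0.55 0 0 0 0.5;-0.03 -0.55 0 0 0 0.5;-0.03 -0.55 0 0 0 0.5;-0.03 -0.55 0 0 0 0.5;-0.03 -0.55 0 0 0 0.46;-0.03 -0.55 0 0 0 0.4;0 -0.4 0 0 0 0.3;0 -0.2 0 0 0 0.2;0 0 0 0 0 0;0 0 0 0 0 0"
}}

```text
time_s: 7.25
tcp_pos: [0.5492, -0.0309, 0.2008]
ee_rot: [[0.956, -0.293, -0.002], [-0.293, -0.956, 0.0], [-0.001, 0.0, -1.0]]
wrist_force: [0.7, 0.2, -5.2]
gripper_width: 0.503
gripper_force: 29.9
```

Call:
{"name": "play_rows", "arguments": {
  "commands": "0 0 -0.2 0 0 0;0 0 -0.4 0 0 0;0 0 -0.6 0 0 0;0 0 -0.6 0 0 0;0 0 -0.6 0 0 0;0 0 -0.6 0 0 0;0 0 -0.5 0 0 0;0 0 -0.35 0 0 0;0 0 -0.2 0 0 0;0 0 -0.12 0 0 0;0 0 -0.06 0 0 0;0 0 0 0 0 0;0 0 0 0 0 0"
}}

```text
time_s: 8.55
tcp_pos: [0.5501, -0.0308, 0.0753]
ee_rot: [[0.956, -0.292, 0.001], [-0.292, -0.956, 0.0], [0.001, -0.001, -1.0]]
wrist_force: [0.4, 0.3, -6.8]
gripper_width: 0.505
gripper_force: 29.9
```

Call:
{"name": "play_rows", "arguments": {
  "commands": "0 0 -0.03 0 0 0;0 0 -0.03 0 0 0;0 0 0 0 0 0;0 0 0 0 0 0"
}}

```text
time_s: 8.95
tcp_pos: [0.5496, -0.0309, 0.0729]
ee_rot: [[0.956, -0.292, 0.0], [-0.292, -0.956, -0.0], [0.0, -0.0, -1.0]]
wrist_force: [0.8, 0.6, -5.8]
gripper_width: 0.502
gripper_force: 29.9
```

Still hanging, so I step down until contact shows.

Call:
{"name": "play_rows", "arguments": {
  "commands": "0 0 -0.03 0 0 0;0 0 -0.03 0 0 0;0 0 0 0 0 0;0 0 0 0 0 0"
}}

```text
time_s: 9.35
tcp_pos: [0.5496, -0.0309, 0.071]
ee_rot: [[0.956, -0.292, -0.0], [-0.292, -0.956, -0.0], [-0.0, 0.0, -1.0]]
wrist_force: [0.3, 0.1, -6.2]
gripper_width: 0.507
gripper_force: 29.9
```

Call:
{"name": "play_rows", "arguments": {
  "commands": "0 0 -0.02 0 0 0;0 0 -0.02 0 0 0;0 0 0 0 0 0;0 0 0 0 0 0"
}}

```text
time_s: 9.75
tcp_pos: [0.5498, -0.0309, 0.0706]
ee_rot: [[0.957, -0.292, 0.001], [-0.292, -0.957, -0.0], [0.001, -0.0, -1.0]]
wrist_force: [-1.5, 0.5, 1.4]
gripper_width: 0.504
gripper_force: 29.9
```

It has touched down. I open slowly by small increments, then retreat up.

Call:
{"name": "play_rows", "arguments": {
  "commands": "0 0 0 0 0 0;0 0 0 0 0 0;0 0 0 0 0 0;0 0 0 0 0 0;0 0 0 0 0 0;0 0 0 0 0 0;0 0 0 0 0 0;0 0 0 0 0 0;0 0 0 0 0 0;0 0 0 0 0 0",
  "grip": 87
}}

```text
time_s: 10.75
tcp_pos: [0.5496, -0.0309, 0.0698]
ee_rot: [[0.956, -0.292, 0.0], [-0.292, -0.956, -0.0], [0.0, 0.0, -1.0]]
wrist_force: [-0.5, 0.6, -0.3]
gripper_width: 0.997
gripper_force: 0.0
```

Call:
{"name": "play_rows", "arguments": {
  "commands": "0 0 0.2 0 0 0;0 0 0.5 0 0 0;0 0 0.8 0 0 0;0 0 0.9 0 0 0;0 0 0.9 0 0 0;0 0 0.9 0 0 0;0 0 0.5 0 0 0;0 0 0.2 0 0 0;0 0 0 0 0 0"
}}

```text
time_s: 11.65
tcp_pos: [0.5498, -0.0308, 0.2177]
ee_rot: [[0.956, -0.292, 0.002], [-0.292, -0.956, 0.001], [0.002, -0.001, -1.0]]
wrist_force: [0.1, -0.3, 0.0]
gripper_width: 1.002
gripper_force: 0.0
```

Call:
{"name": "play_rows", "arguments": {
  "commands": "0 0 0 0 0 -0.3;0 0 0 0 0 -0.7;0 0 0 0 0 -0.8;0 0 0 0 0 -0.8;0 0 0 0 0 -0.8;0 0 0 0 0 -0.8;0 0 0 0 0 -0.8;0 0 0 0 0 -0.8;0 0 0 0 0 -0.8;0 0 0 0 0 -0.8;0 0 0 0 0 -0.8;0 0 0 0 0 -0.8;0 0 0 0 0 -0.8;0 0 0 0 0 -0.47;0 0 0 0 0 -0.2;0 0 0 0 0 0;0 0 0 0 0 0"
}}

```text
time_s: 13.35
tcp_pos: [0.5494, -0.0309, 0.2163]
ee_rot: [[-0.291, -0.957, -0.001], [-0.957, 0.291, -0.0], [0.0, 0.001, -1.0]]
wrist_force: [-1.1, -1.0, -0.1]
gripper_width: 0.999
gripper_force: 0.0
```

Run:
```python
from h import *
snap('wrist','w2')
s=r.sense();print(s['time_s'],s['tcp_pos'],s['ee_rot'].round(4),s['joints'])
```

```text
13.4 [ 0.54944829 -0.03090463  0.2164618 ] [[-2.909e-01 -9.568e-01 -7.000e-04]
 [-9.568e-01  2.909e-01 -1.000e-04]
 [ 3.000e-04  7.000e-04 -1.000e+00]] [ 1.36591271e+01  1.50697706e+01 -1.06636311e+01 -4.13750416e-03
 -6.43083049e+01 -3.05675078e+01]
```

View pics/w2.png

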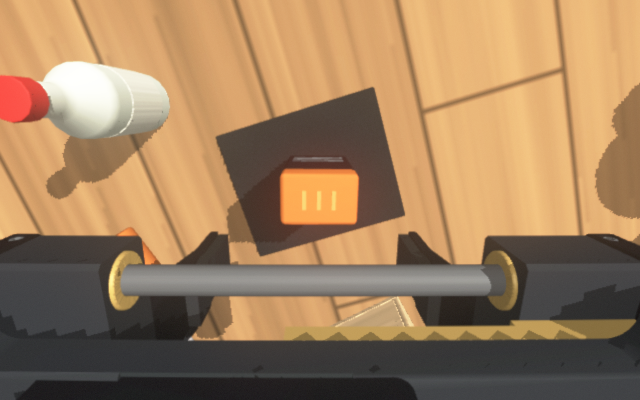

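The pack stands upright on the mat, with cap corners at about (282,170), (357,170), (358,223) and (281,223), aligned with the fingers. I'll measure its centre and descend.

Run:
```python
from h import *
q=load('w2')
k=np.array([atz(q,u,v,.114) for u,v in[(282,170),(357,170),(358,223),(281,223)]])[:,:2]
print(k.mean(0),[np.linalg.norm(k[i]-k[(i+1)%4]).round(3) for i in range(4)],np.degrees(np.arctan2(*(k[0]-k[1])[::-1])),np.degrees(np.arctan2(*(k[3]-k[2])[::-1])))
```

```text
[ 0.54378288 -0.03242416] [np.float64(0.06), np.float64(0.044), np.float64(0.064), np.float64(0.044)] -16.93014371495923 -16.951434018993805
```

Call:
{"name": "play_rows", "arguments": {
  "commands": "-0.15 -0.04 -0.2 0 0 0;0 0 -0.4 0 0 0;0 0 -0.7 0 0 0;0 0 -0.7 0 0 0;0 0 -0.7 0 0 0;0 0 -0.7 0 0 0;0 0 -0.7 0 0 0;0 0 -0.45 0 0 0;0 0 -0.2 0 0 0;0 0 -0.1 0 0 0;0 0 0 0 0 0;0 0 0 0 0 0"
}}

```text
time_s: 14.6
tcp_pos: [0.5456, -0.032, 0.072]
ee_rot: [[-0.292, -0.957, 0.001], [-0.957, 0.292, 0.0], [-0.001, -0.001, -1.0]]
wrist_force: [-0.1, -1.2, -0.5]
gripper_width: 1.003
gripper_force: 0.0
```

Call:
{"name": "play_rows", "arguments": {
  "commands": "0 0 0 0 0 0;0 0 0 0 0 0;0 0 0 0 0 0;0 0 0 0 0 0;0 0 0 0 0 0;0 0 0 0 0 0;0 0 0 0 0 0;0 0 0 0 0 0;0 0 0 0 0 0;0 0 0 0 0 0",
  "grip": 0
}}

```text
time_s: 15.6
tcp_pos: [0.5446, -0.0322, 0.0715]
ee_rot: [[-0.292, -0.956, -0.001], [-0.956, 0.292, -0.0], [0.0, 0.001, -1.0]]
wrist_force: [-4.2, 1.2, 5.0]
gripper_width: 0.734
gripper_force: 30.0
```

Call:
{"name": "play_rows", "arguments": {
  "commands": "0 0 0.15 0 0 0;0 0 0.3 0 0 0;0 0 0.5 0 0 0;0 0 0.6 0 0 0;0 0 0.6 0 0 0;0 0 0.6 0 0 0;0 0 0.6 0 0 0;0 0 0.6 0 0 0;0 0 0.5 0 0 0;0 0 0.3 0 0 0;0 0 0.2 0 0 0;0 0 0 0 0 0"
}}

```text
time_s: 16.8
tcp_pos: [0.5453, -0.0321, 0.2201]
ee_rot: [[-0.292, -0.956, 0.001], [-0.956, 0.292, 0.0], [-0.001, -0.001, -1.0]]
wrist_force: [-0.2, 0.3, -6.6]
gripper_width: 0.734
gripper_force: 30.0
```

Call:
{"name": "play_rows", "arguments": {
  "commands": "-0.03 -0.2 0 0 0 0;-0.06 -0.4 0 0 0 0;-0.09 -0.6 0 0 0 0;-0.09 -0.6 0 0 0 0;-0.09 -0.6 0 0 0 0;-0.09 -0.6 0 0 0 0;-0.09 -0.6 0 0 0 0;-0.09 -0.6 0 0 0 0;-0.09 -0.6 0 0 0 0;-0.09 -0.6 0 0 0 0;-0.09 -0.6 0 0 0 0;-0.09 -0.6 0 0 0 0;-0.09 -0.6 0 0 0 0;-0.09 -0.6 0 0 0 0;-0.09 -0.6 0 0 0 0;-0.09 -0.6 0 0 0 0;-0.06 -0.43 0 0 0 0;-0.02 -0.2 0 0 0 0;0 0 0 0 0 0;0 0 0 0 0 0"
}}

```text
time_s: 18.8
tcp_pos: [0.5021, -0.3207, 0.2196]
ee_rot: [[-0.292, -0.957, -0.0], [-0.957, 0.292, 0.001], [-0.0, 0.001, -1.0]]
wrist_force: [-0.6, 0.8, -5.0]
gripper_width: 0.734
gripper_force: 30.0
```

Run:
```python
from h import *
snap('wrist','w3');snap('top','t3')
p=load('t3')['p'];b=cv2.resize(p[205:285,430:510],None,fx=5,fy=5,interpolation=cv2.INTER_CUBIC)
w=load('w3')['p']; cv2.imwrite('pics/c.png',np.hstack([b,w[:, 120:520]]))
s=r.sense();print(s['time_s'],s['tcp_pos'],s['ee_rot'].round(4),s['joints'])
```

```text
18.9 [ 0.50231124 -0.32038244  0.21983344] [[-2.909e-01 -9.567e-01 -1.000e-04]
 [-9.567e-01  2.909e-01  2.000e-04]
 [-2.000e-04  1.000e-04 -1.000e+00]] [-1.69783280e+01  1.93161989e+01 -4.06249095e+00 -1.24701755e-02
 -6.66292896e+01  6.96195949e-02]
```

View pics/c.png

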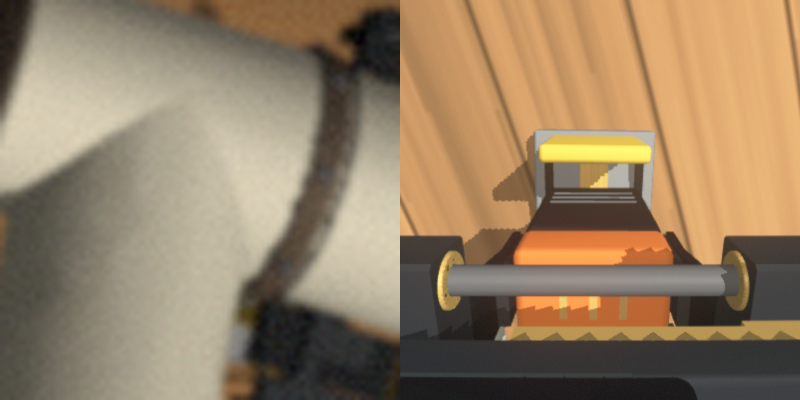

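The wrist crop shows the far cheek's top from (540,143) to (650,162), and the pack's far foot edge from about (552,189) to (638,189). I'll check the lateral alignment from these.

Run:
```python
from h import *
q=load('w3');o=np.array([.502,-.321]);a=np.radians(-17);X=np.array([np.cos(a),np.sin(a)]);Y=np.array([-X[1],X[0]])
f=lambda n,u,v,z:print(n,[round(1000*float((atz(q,u-280,v,z)[:2]-o)@e),1) for e in(X,Y)])
f('cheek outer R',540,143,.115);f('cheek outer L',650,143,.115);f('cheek in R',540,162,.115);f('cheek in L',651,162,.115)
f('foot R',552,189,.1525);f('foot L',638,189,.1525);f('base R',535,130,.02);f('base L',656,131,.02)
f('captop',515,233,.2625);f('captop',672,233,.2625)
```

```text
cheek outer R [42.0, -45.9]
cheek outer L [-44.3, -45.9]
cheek in R [42.6, -30.9]
cheek in L [-45.7, -30.9]
foot R [29.1, -17.7]
foot L [-31.0, -17.7]
base R [61.3, -50.0]
base L [-66.1, -49.0]
captop [30.1, -26.8]
captop [-29.2, -26.8]
```

Run:
```python
from h import *
q=load('w3');o=np.array([.502,-.321]);a=np.radians(-17);X=np.array([np.cos(a),np.sin(a)]);Y=np.array([-X[1],X[0]])
for u in(300,315,330):
  for v in range(180,262,6):
    p=atd(q,u,v); print(u,v,(1000*np.array([(p[:2]-o)@X,(p[:2]-o)@Y,p[2]])).round(1))
```

```text
300 180 [14.4  3.4 21.1]
300 186 [14.4 10.1 21.4]
300 192 [  8.8 -20.3 171.6]
300 198 [  8.4 -20.  185.4]
300 204 [  7.9 -20.  198.7]
300 210 [  7.5 -20.  210.3]
300 216 [  7.1 -20.  220.8]
300 222 [  6.8 -19.9 229.6]
300 228 [  6.6 -18.8 234.9]
300 234 [  6.2 -20.1 246. ]
300 240 [  6.  -19.8 252.3]
300 246 [  5.8 -19.7 258.2]
300 252 [  5.7 -18.4 261. ]
300 258 [  5.7 -16.3 261.9]
315 180 [-1.9  3.4 21.2]
315 186 [-2.  10.2 21. ]
315 192 [ -0.8 -20.2 171.4]
315 198 [ -0.7 -19.8 185. ]
315 204 [ -0.6 -20.1 199.1]
315 210 [ -0.5 -20.1 210.7]
315 216 [ -0.4 -20.2 221.3]
315 222 [ -0.3 -19.9 229.7]
315 228 [ -0.3 -18.9 235.2]
315 234 [-2.000e-01 -1.990e+01  2.457e+02]
315 240 [-2.000e-01 -1.980e+01  2.522e+02]
315 246 [-1.000e-01 -1.980e+01  2.584e+02]
315 252 [-1.000e-01 -1.850e+01  2.613e+02]
315 258 [-1.000e-01 -1.660e+01  2.626e+02]
330 180 [-18.3   3.6  20.3]
330 186 [-18.4  10.1  21.3]
330 192 [-10.4 -20.3 171.6]
330 198 [ -9.7 -19.9 185.3]
330 204 [ -9.1 -19.9 198.4]
330 210 [ -8.5 -19.9 210.2]
330 216 [ -8.  -19.9 220.4]
330 222 [ -7.5 -19.8 229.4]
330 228 [ -7.2 -18.8 235.1]
330 234 [ -6.7 -20.  245.8]
330 240 [ -6.3 -20.  252.7]
330 246 [ -6.  -19.9 258.8]
330 252 [ -5.9 -18.7 261.8]
330 258 [ -5.9 -16.5 262.4]
```

The pack is vertical, with its centre at about +2 mm across and the bay centre at about -1 mm. I'll correct by 2–3 mm and descend.

Call:
{"name": "play_rows", "arguments": {
  "commands": "-0.06 -0.07 0 0 0 0;0 0 -0.2 0 0 0;0 0 -0.4 0 0 0;0 0 -0.4 0 0 0;0 0 -0.4 0 0 0;0 0 -0.2 0 0 0;0 0 -0.1 0 0 0;0 0 0 0 0 0"
}}

```text
time_s: 19.7
tcp_pos: [0.5003, -0.3231, 0.1683]
ee_rot: [[-0.292, -0.957, -0.001], [-0.957, 0.292, 0.0], [0.0, 0.001, -1.0]]
wrist_force: [1.2, 0.6, -6.4]
gripper_width: 0.734
gripper_force: 30.0
```

Call:
{"name": "play_rows", "arguments": {
  "commands": "0 0 -0.2 0 0 0;0 0 -0.4 0 0 0;0 0 -0.4 0 0 0;0 0 -0.4 0 0 0;0 0 -0.4 0 0 0;0 0 -0.4 0 0 0;0 0 -0.2 0 0 0;0 0 -0.1 0 0 0;0 0 -0.07 0 0 0;0 0 0 0 0 0;0 0 0 0 0 0"
}}

```text
time_s: 20.8
tcp_pos: [0.5008, -0.3233, 0.0923]
ee_rot: [[-0.292, -0.957, 0.001], [-0.957, 0.292, -0.001], [0.0, -0.001, -1.0]]
wrist_force: [0.5, 0.3, -5.8]
gripper_width: 0.731
gripper_force: 30.0
```

Call:
{"name": "play_rows", "arguments": {
  "commands": "0 0 -0.04 0 0 0;0 0 -0.04 0 0 0;0 0 -0.02 0 0 0;0 0 0 0 0 0;0 0 0 0 0 0"
}}

```text
time_s: 21.3
tcp_pos: [0.5004, -0.3231, 0.0888]
ee_rot: [[-0.292, -0.957, 0.0], [-0.957, 0.292, -0.0], [0.0, -0.0, -1.0]]
wrist_force: [0.6, -0.0, -5.5]
gripper_width: 0.733
gripper_force: 30.0
```

Call:
{"name": "play_rows", "arguments": {
  "commands": "0 0 -0.03 0 0 0;0 0 -0.02 0 0 0;0 0 0 0 0 0;0 0 0 0 0 0"
}}

```text
time_s: 21.7
tcp_pos: [0.5005, -0.3232, 0.0875]
ee_rot: [[-0.292, -0.957, 0.0], [-0.957, 0.292, -0.0], [0.0, -0.0, -1.0]]
wrist_force: [-0.5, 0.0, -4.4]
gripper_width: 0.731
gripper_force: 30.0
```

Call:
{"name": "play_rows", "arguments": {
  "commands": "0 0 -0.02 0 0 0;0 0 -0.02 0 0 0;0 0 0 0 0 0;0 0 0 0 0 0"
}}

```text
time_s: 22.1
tcp_pos: [0.5005, -0.3232, 0.0875]
ee_rot: [[-0.291, -0.957, 0.0], [-0.957, 0.291, -0.001], [0.0, -0.001, -1.0]]
wrist_force: [-2.4, 3.3, 5.4]
gripper_width: 0.733
gripper_force: 30.0
```

Bottomed at the expected height (0.0875 − 0.0675 = 0.020). I release and retreat.

Call:
{"name": "play_rows", "arguments": {
  "commands": "0 0 0 0 0 0;0 0 0 0 0 0;0 0 0 0 0 0;0 0 0 0 0 0;0 0 0 0 0 0;0 0 0 0 0 0;0 0 0 0 0 0;0 0 0 0 0 0;0 0 0 0 0 0;0 0 0 0 0 0",
  "grip": 87
}}

```text
time_s: 23.1
tcp_pos: [0.5004, -0.3231, 0.0861]
ee_rot: [[-0.292, -0.957, 0.0], [-0.957, 0.292, -0.0], [0.0, -0.0, -1.0]]
wrist_force: [-1.5, 0.8, 0.1]
gripper_width: 1.0
gripper_force: 0.0
```

Call:
{"name": "play_rows", "arguments": {
  "commands": "0 0 0.2 0 0 0;0 0 0.4 0 0 0;0 0 0.7 0 0 0;0 0 0.7 0 0 0;0 0 0.7 0 0 0;0 0 0.7 0 0 0;0 0 0.7 0 0 0;0 0 0.4 0 0 0;0 0 0.2 0 0 0;0 0 0 0 0 0;0 0 0 0 0 0"
}}

```text
time_s: 24.2
tcp_pos: [0.4999, -0.3228, 0.2261]
ee_rot: [[-0.292, -0.956, -0.002], [-0.956, 0.292, 0.001], [-0.0, 0.002, -1.0]]
wrist_force: [0.3, -0.1, -0.6]
gripper_width: 1.003
gripper_force: 0.0
```

Run:
```python
from h import *
snap('wrist','w4');snap('scene','s4')
p=load('s4')['p'];b=cv2.resize(p[170:290,90:290],None,fx=2,fy=2)
b=np.vstack([b,np.zeros((160,400,3),np.uint8)]); cv2.imwrite('pics/d.png',np.hstack([b,load('w4')['p'][:,120:520]]))
q=load('w4');o=np.array([.502,-.321]);a=np.radians(-17);X=np.array([np.cos(a),np.sin(a)]);Y=np.array([-X[1],X[0]])
P=[]
for u in range(240,400,2):
  for v in range(120,262,2):
    c=q['p'][v,u].astype(int)
    p=atd(q,u,v)
    if c[2]>180 and c[1]<170 and c[0]<90 and abs(p[2]-.13)<.006: P.append([(p[:2]-o)@X,(p[:2]-o)@Y,p[2]])
P=np.array(P)*1000; print(len(P),P.min(0).round(1),P.max(0).round(1),np.median(P,0).round(1))
s=r.sense();print(s['time_s'],s['tcp_pos'],s['wrist_force'])
```

```text
978 [-31.4 -23.  124.2] [ 30.5  19.5 131.4] [ -0.4  -3.  130.4]
24.3 [ 0.49986416 -0.32285341  0.22579816] [-0.56271276 -0.39250158  0.54694118]
```

View pics/d.png

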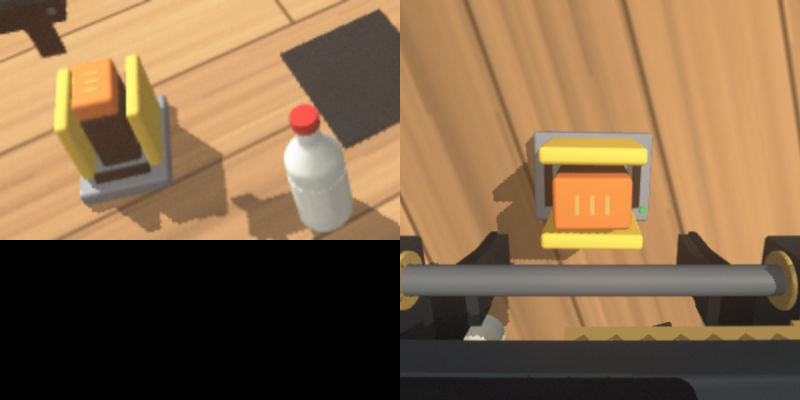

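The pack stands upright between the cheeks (cap at about (592,200) in the right crop). Its top is at 130 mm and it is centred within 3 mm, so I hand in.

```bash
python3 -c "from station import r; print(r.finish_job())"
```

```text
the job is handed in; nothing more can be done
None
```

The orange-capped pack stands upright and released in the charger's bay, its top at 130 mm as expected and its centre within about 3 mm of the bay's; I let go of it on the mat to change the grip, finished at about 24 s, and handed the job in (no verdict was returned).

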